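Line up the tube blocks on the setting-out strip

ROBOT

A 6-joint arm with a two-finger parallel gripper is mounted at the origin on a cart in front of the work surface, level with it; the furniture and walls round the work are solid. World frame = base frame: x ahead of the robot, y to its left, z up, the work surface at z = 0. Lengths are in m, angles in rad, forces in N, time in s.
With the tool pointing down it reaches from about 0.375 to 0.975 m from the base axis. Payload 3.8 kg.
Tool frame: the origin (TCP) lies midway between the tips of the shut fingers; the grasp point (between the pads) lies 19 mm behind it; z points along the fingers, y is the line along which they close (so a half turn about z gives the same grasp; the last joint's range is limited). The gripper opens to 85 mm and grips with 20 to 120 N. Pads are 22 mm wide; open, the fingers measure 114 mm over their backs; the gripper's body (76 mm by 85 mm) begins 54 mm behind the grasp point. The pads swing forward as they close: fully open they stand 13 mm farther back than shut.
Start: joints at [1.271, 0.264, 1.604, -0, 1.274, -0.037], TCP at [0.175, 0.652, 0.231] pointing down, gripper open.
Joint ranges: [-2.63, 2.63], [-0.94, 2.18], [0.31, 2.57], [-1.31, 4.45], [0, 2.66], [-2.55, 2.55]. Speed limits (rad/s): [2.57, 2.57, 3.14, 3.14, 3.14, 3.14].

INTERFACE

Orientations are given as a rotation vector (axis times angle).
In Python, from workcell import bot gives the robot as it stands.
- The arm moves only by the tool step_arm, never from a script. Its argument "motion" is a list of rows, each a list of 5 numbers: the finger opening in cm, from 0 to 8.54, then the shift along the tool's x, y, z in cm, then the turn about the tool's z in degrees. In form: [[claw, dx, dy, dz, twist], ...]. A call has 1 to 20 rows; each row is the pose to reach, as a shift and turn from the pose commanded when the call began, along the tool's axes at that moment; what a row does not reach only later rows make up. A row lasts 1/10 s, in which the tool goes at most 50 mm and 8.59 degrees, less where a joint would pass 70% of its speed; a pose out of reach is approached as far as the arm can. A call with a gripper value outside its range is refused whole. The fingers move at their own pace and stop on an object; "force" is the grip in N (left out, the last holds). Time passes only in rows, so rows that repeat a pose let the fingers close. It gives the time, the measured TCP pose, the force, the opening and the grip force at its end, in the units of the state.
- bot.read_state(): the state, without advancing time (a new reading comes with each control period).
- bot.read_camera(name): name is "scene" or "top" or "wrist"; returns (picture, depth): 384x512x3 uint8, red, green, blue; 384x512 float32, m along the optical axis (not along the pixel's ray), 0 where there is no reading.
- bot.calibration(name): a dict with "mtx" (3x3 intrinsics, pixels), "origin" and "orientation" of the camera in the world; the wrist camera has in their place "T_tool_cam" (4x4, takes a point from camera to tool coordinates, whose origin is the TCP and whose axes are the flange's). Camera axes: x right, y up, looking along -z (the intrinsics and any distortion apply to the point x, -y, -z); pixel columns grow to the right and rows downward; lengths in m; the calibration is good to about 2 mm. A picture is of the moment at which its call begins: read the wrist's pose just before it. calibration takes no time and is no camera call.
- bot.finish_job(): hands the job in; it is judged then, once.
The state is a dict: "time": time; "q": joint angles; "joint_vel": joint speeds; "joint_torque": joint torques, N m; "tool_pos": TCP position; "tcp_rot": TCP orientation; "wrist_force": force on the tool from outside, world axes, zero at the start; "torque": the same for the moment, N m; "width": opening from 0.0 (shut) to 1.0 (fully open); "grip_force": force on a finger pad.
Only numpy, scipy, OpenCV 4.12 (cv2) and the standard library are available. Lean on these libraries where they do the work, as an engineer would, in place of code of your own. Each camera call takes 0.05 s, during which the arm holds its last target. There are 200 camera calls.

TASK

Slide the three small four-well aluminium tube blocks, without lifting them off the worktop, into an even row along the near edge of the steel strip: one block at each engraved line, centred on it, standing square with its slightly narrower side against the strip's edge. The wide block with a single large well does not belong in the row.

Things in the scene. Friction and masses are not known exactly. Their poses are not given: they have to be found in the camera images.
- strip: steel strip fixed on the worktop, 24 mm (x) by 300 mm (y) by 6 mm high. Origin: centre of its underside; y runs along it to the robot's left, x away from the robot. Near edge at x = -12 mm: a seated block's centre is at x = -38 mm. Black lines across its top at y = -100, 0, +100 mm; any block may go to any line. Two fixed 70 mm high vials stand behind it.
- block_1: one of three alike bare-aluminium tube blocks, 52 mm (x) by 46 mm (y) by 40 mm high, four 14 mm wells (2 by 2) in the top, loose and flat on the worktop, about 0.2 kg. Origin: centre of its underside; z up. Starts at least 10 mm short of the strip, turned up to 30 degrees from it. The wider 72 mm block with one big well is not one of them.
- block_2: one of three alike bare-aluminium tube blocks, 52 mm (x) by 46 mm (y) by 40 mm high, four 14 mm wells (2 by 2) in the top, loose and flat on the worktop, about 0.2 kg. Origin: centre of its underside; z up. Starts at least 10 mm short of the strip, turned up to 30 degrees from it. The wider 72 mm block with one big well is not one of them.
- block_3: one of three alike bare-aluminium tube blocks, 52 mm (x) by 46 mm (y) by 40 mm high, four 14 mm wells (2 by 2) in the top, loose and flat on the worktop, about 0.2 kg. Origin: centre of its underside; z up. Starts at least 10 mm short of the strip, turned up to 30 degrees from it. The wider 72 mm block with one big well is not one of them.
There are look-alikes about, which are no part of the job. Leave any red look-alike of the block_2 alone.

How it is judged:
At the end, for the whole second after the job is handed in: At each of the three lines stands one four-well block: its centre within 15 mm of the line along the strip, its near-edge gap to the strip under about 14 mm, its y axis within 12 degrees of the strip's; all three blocks flat on the worktop and at rest (((x of block_1 in the frame of strip between -0.052 and -0.034 m and y of block_1 in the frame of strip between -0.115 and -0.085 m and angle between the y axis of block_1 and the y axis of strip, either way round below 0.21 rad) or (x of block_2 in the frame of strip between -0.052 and -0.034 m and y of block_2 in the frame of strip between -0.115 and -0.085 m and angle between the y axis of block_2 and the y axis of strip, either way round below 0.21 rad) or (x of block_3 in the frame of strip between -0.052 and -0.034 m and y of block_3 in the frame of strip between -0.115 and -0.085 m and angle between the y axis of block_3 and the y axis of strip, either way round below 0.21 rad)) and ((x of block_1 in the frame of strip between -0.052 and -0.034 m and y of block_1 in the frame of strip between -0.015 and 0.015 m and angle between the y axis of block_1 and the y axis of strip, either way round below 0.21 rad) or (x of block_2 in the frame of strip between -0.052 and -0.034 m and y of block_2 in the frame of strip between -0.015 and 0.015 m and angle between the y axis of block_2 and the y axis of strip, either way round below 0.21 rad) or (x of block_3 in the frame of strip between -0.052 and -0.034 m and y of block_3 in the frame of strip between -0.015 and 0.015 m and angle between the y axis of block_3 and the y axis of strip, either way round below 0.21 rad)) and ((x of block_1 in the frame of strip between -0.052 and -0.034 m and y of block_1 in the frame of strip between 0.085 and 0.115 m and angle between the y axis of block_1 and the y axis of strip, either way round below 0.21 rad) or (x of block_2 in the frame of strip between -0.052 and -0.034 m and y of block_2 in the frame of strip between 0.085 and 0.115 m and angle between the y axis of block_2 and the y axis of strip, either way round below 0.21 rad) or (x of block_3 in the frame of strip between -0.052 and -0.034 m and y of block_3 in the frame of strip between 0.085 and 0.115 m and angle between the y axis of block_3 and the y axis of strip, either way round below 0.21 rad)) and height (world z) of each of block_1, block_2, block_3 below 0.008 m and angle between each of block_1, block_2, block_3's own z axis and vertical below 0.1 rad and linear speed of each of block_1, block_2, block_3 below 0.02 m/s); the robot touches nothing.
It fails at once if a tube block is lifted more than 20 mm off the worktop (height (world z) of any of block_1, block_2, block_3 above 0.02 m).
It fails at once if a tube block is tipped over (angle between any of block_1, block_2, block_3's own z axis and vertical above 0.6 rad).
It also fails if it takes over 51 s, if anything falls off the work surface, if the arm or the gripper's body presses on something with over 40 N, if the wrist force passes 120 N, or if a joint passes its speed limit or range.

## Working session

There is one attempt and no reset: what is moved stays moved. The work goes in short steps, Python scripts to look and compute and a tool call to move; the robot and the scene stay as the last step left them, time stands still between calls to the robot, and variables do not carry over. Pictures are saved under pics/ and viewed, at most 10 in all, crops included, and the job is handed in when it is done.

Besides the shell and the picture viewer there is one more tool, called after "Call:" as name(argument=value, ...), one argument or row to a line, values as JSON. step_arm: Moves the arm, as the interface text tells. Its arguments: {"type":"object","properties":{"motion":{"type":"array","items":{"type":"array","items":{"type":"number"}}},"force":{"type":"number"}},"required":["motion"]}

```bash
mkdir -p pics; ls
python3 - <<'E'
from workcell import bot
import cv2,numpy as np
np.set_printoptions(precision=4,suppress=True)
s=bot.read_state(); print(s)
for n in ["top","scene"]:
    im,d=bot.read_camera(n); cv2.imwrite(f"pics/{n}0.png",im[...,::-1]); np.savez(f"{n}0.npz",im=im,d=d)
    print(n,bot.calibration(n))
print(bot.calibration("wrist"))
E
```

```text
pics
{'time': 0.0, 'q': array([ 1.2711,  0.2647,  1.6054, -0.    ,  1.2737, -0.0369]), 'joint_vel': array([ 0.0018, -0.0004, -0.0002,  0.0008, -0.0019, -0.0005]), 'joint_torque': array([ -0.002 , -51.5126, -36.7302,  -0.0006,   0.0126,  -0.    ]), 'tool_pos': array([0.1751, 0.6511, 0.23  ]), 'tcp_rot': array([-0.4115, -3.1142,  0.0034]), 'wrist_force': array([-0.4475, -0.0238,  0.1219]), 'torque': array([-0.0185, -0.0142,  0.0172]), 'grip_force': 0.0, 'width': 1.0009329624607866}
top {'mtx': array([[353.2848,   0.    , 253.4245],
       [  0.    , 353.2848, 194.8943],
       [  0.    ,   0.    ,   1.    ]]), 'origin': array([0.4333, 0.04  , 0.9529]), 'orientation': array([ 0.1171, -0.0645, -1.5508])}
scene {'mtx': array([[381.3034,   0.    , 254.9378],
       [  0.    , 381.3034, 195.4643],
       [  0.    ,   0.    ,   1.    ]]), 'origin': array([0.5761, 0.5773, 0.7886]), 'orientation': array([0.0411, 0.9077, 2.9083])}
{'mtx': array([[274.5259,   0.    , 256.3089],
       [  0.    , 274.5259, 193.1759],
       [  0.    ,   0.    ,   1.    ]]), 'T_tool_cam': array([[-0.0009,  0.9494,  0.3142,  0.0799],
       [ 1.    ,  0.0009,  0.0002, -0.0016],
       [-0.0001,  0.3142, -0.9494, -0.1426],
       [ 0.    ,  0.    ,  0.    ,  1.    ]])}
```

View pics/top0.png

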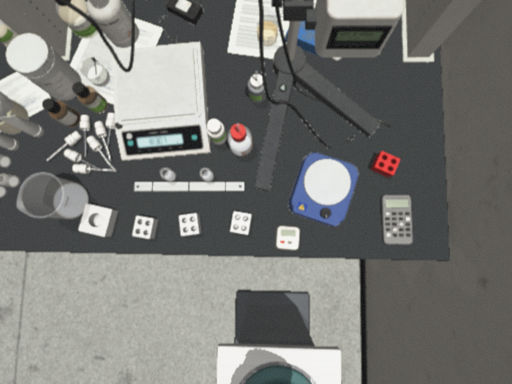

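View pics/scene0.png

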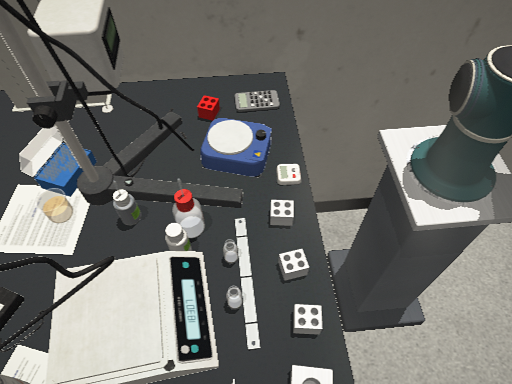

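The top view shows the strip (row ~187, columns 135–245). Below it are three four-well blocks at about (144,228), (189,225) and (241,223). The single-well block is at (97,220), a white timer at (288,237) and the red look-alike at (387,163). The scene view agrees.

```bash
cat > h.py <<'E'
import cv2,numpy as np
from scipy.spatial.transform import Rotation as R
np.set_printoptions(precision=4,suppress=True)
def grid(c,d):
    K=c["mtx"];v,u=np.indices(d.shape)
    p=np.stack([(u-K[0,2])/K[0,0],-(v-K[1,2])/K[1,1],-np.ones(d.shape)],-1)
    return p@R.from_rotvec(c["orientation"]).as_matrix().T   # ray per unit depth
def plane(c,d,z):
    r=grid(c,d);t=(z-c["origin"][2])/r[...,2:];return c["origin"]+r*t
def depthpts(c,d): return c["origin"]+grid(c,d)*d[...,None]
def rect(P,m):
    q=P[m][:,:2].astype(np.float32)*1000
    return cv2.minAreaRect(q)
def blocks(c,im,d,box=(.2,.6,-.3,.5)):
    """top faces: bright pixels whose depth height is 30-50 mm"""
    D=depthpts(c,d);P=plane(c,d,.04)
    m=(abs(D[...,2]-.04)<.012)&(im.min(-1)>60)&(P[...,0]>box[0])&(P[...,0]<box[1])&(P[...,1]>box[2])&(P[...,1]<box[3])
    m=m.astype(np.uint8)
    n,l,st,ce=cv2.connectedComponentsWithStats(m)
    for i in range(1,n):
        if 150<st[i,4]<1500:
            cs,_=cv2.findContours((l==i).astype(np.uint8),cv2.RETR_EXTERNAL,cv2.CHAIN_APPROX_NONE)
            k=np.zeros_like(m);cv2.drawContours(k,cs,-1,1,-1)
            k=k>0;r=rect(P,k);print("px",ce[i].round(),"n",k.sum(),"h",np.median(D[k][:,2]).round(4),"mean",P[k][:,:2].mean(0)*1000,"rect",np.round(r[0],1),np.round(r[1],1),round(r[2],1))
E
python3 - <<'E'
from h import *
from workcell import bot
for n in ["top","scene"]:
    z=np.load(n+"0.npz");im,d=z["im"],z["d"];c=bot.calibration(n)
    print(n);blocks(c,im,d)
    P=plane(c,d,.006);D=depthpts(c,d)
    m=(im.min(-1)>100)&(abs(D[...,2]-.006)<.008)
    k,l,st,ce=cv2.connectedComponentsWithStats(m.astype(np.uint8))
    for i in range(1,k):
        if 20<st[i,4]<900 : print("strip?",ce[i].round(1),st[i],P[l==i].mean(0)*1000,rect(P,l==i))
E
```

```text
top
px [263. 180.] n 251 h 0.0321 mean [578.5179  46.9805] rect [579.5  47.4] [41.1 44.5] 79.6
px [101. 220.] n 455 h 0.0404 mean [467.393  469.9469] rect [466.7 475.9] [63.8 72.1] 77.5
px [240. 222.] n 362 h 0.0398 mean [468.1241 103.9529] rect [468.3 104. ] [46.4 51.7] 81.7
px [189. 224.] n 375 h 0.0398 mean [461.5974 237.5985] rect [461.5 237.6] [52.1 48.1] 9.1
px [143. 226.] n 381 h 0.0399 mean [452.0806 357.1067] rect [452.  356.9] [50.1 52. ] 81.3
strip? [268.5   6.9] [263   0  13  16 135] [1088.1409   40.4793    6.    ] ((1086.193359375, 38.892066955566406), (46.923274993896484, 34.423240661621094), 0.9550537467002869)
strip? [410.3  42.3] [400   0  35  63 516] [ 980.8689 -358.009     6.    ] ((1015.3460693359375, -376.67449951171875), (186.4237823486328, 88.61642456054688), 0.8733916282653809)
strip? [283.6  21.1] [279   5  10  31 108] [1044.2531   -3.3274    6.    ] ((1048.4180908203125, -5.509939193725586), (91.68362426757812, 19.003576278686523), 11.17625904083252)
strip? [147.2  33.3] [135  18  29  30 595] [1007.3593  388.4132    6.    ] ((1012.3076782226562, 383.52862548
[... 6732 characters left out ...]
091949463)
strip? [213.9 334. ] [211 311   7  47  47] [639.4054 364.2869   6.    ] ((639.5555419921875, 363.36126708984375), (1.7167028188705444, 90.95503997802734), 6.094462871551514)
strip? [252.3 335.4] [245 323  16  26 311] [563.4155 374.9353   6.    ] ((563.3406372070312, 375.1191101074219), (25.104930877685547, 48.635257720947266), 1.0093239545822144)
strip? [308.4 332.6] [298 332  21   2  25] [451.2725 380.6926   6.    ] ((452.05712890625, 380.497314453125), (1.9457247257232666, 39.79536437988281), 84.32429504394531)
strip? [308.7 382. ] [302 380  14   4  38] [466.714  469.2893   6.    ] ((467.065673828125, 468.4446716308594), (5.087289333343506, 24.19289207458496), 84.34091186523438)
```

Run:
```python
from h import *
from workcell import bot
for n in ["top","scene"]:
    z=np.load(n+"0.npz");im,d=z["im"],z["d"];c=bot.calibration(n)
    P=plane(c,d,.006);D=depthpts(c,d)
    w=(P[...,0]>.53)&(P[...,0]<.6)&(P[...,1]>.05)&(P[...,1]<.43)
    m=(w&(im.min(-1)>90)&(D[...,2]<.016)&(D[...,2]>-.004)).astype(np.uint8)
    k,l,st,ce=cv2.connectedComponentsWithStats(m)
    for i in range(1,k):
        if st[i,4]>60: print(n,ce[i].round(1),st[i],P[l==i].mean(0)*1000,rect(P,l==i))
    mm=cv2.morphologyEx(m,cv2.MORPH_CLOSE,np.ones((5,5)))
    k,l,st,ce=cv2.connectedComponentsWithStats(mm);i=1+st[1:,4].argmax();print("ALL",st[i,4],rect(P,l==i))
    q=P[(l==i)][:,:2]*1000
    ys=np.arange(90,400,20);e=[(y,q[abs(q[:,1]-y)<6,0].min()) for y in ys if (abs(q[:,1]-y)<6).any()];e=np.array(e);f=np.polyfit(e[:,0],e[:,1],1);print("near edge x=",f,"res",np.polyval(f,e[:,0])-e[:,1])
    p=np.argwhere(l==i);r0,r1,c0,c1=p[:,0].min()-8,p[:,0].max()+8,p[:,1].min()-8,p[:,1].max()+8
    cv2.imwrite(f"pics/strip_{n}.png",cv2.resize(im[r0:r1,c0:c1,::-1],None,fx=4,fy=4,interpolation=cv2.INTER_NEAREST)); print(r0,c0)
```

```text
top [188.7 185.9] [ 133  174  112   18 1234] [565.2046 250.1424   6.    ] ((574.5861206054688, 251.29782104492188), (46.93514633178711, 304.6067199707031), 0.8974605798721313)
ALL 1305 ((576.0003662109375, 251.31997680664062), (49.76406478881836, 304.6067199707031), 0.8974451422691345)
near edge x= [ -0.0157 554.9769] res [ 0.0022 -0.0134  0.0141 -0.0006 -0.0149  0.014   0.0005 -0.0126  0.0177
  0.0055 -0.0064 -0.0178  0.0143  0.0037 -0.0065]
165 125
scene [245.1 271.1] [ 229  218   28  105 1218] [566.2727 233.8011   6.    ] ((576.4513549804688, 224.15255737304688), (46.34468460083008, 248.75994873046875), 0.9319359064102173)
scene [252.3 335.6] [245 323  16  26 319] [563.4258 375.2296   6.    ] ((563.3638916015625, 375.2515563964844), (25.25627899169922, 48.874908447265625), 1.3206431865692139)
ALL 1644 ((576.8767700195312, 249.82373046875), (48.0713005065918, 300.0802001953125), 0.9399913549423218)
near edge x= [ -0.017  557.5494] res [ 0.4597  0.4007  0.3331  0.4816 -0.7503 -0.606  -0.6914 -0.5695 -0.6717
  0.4868  0.3531  0.4193  0.0694  0.3216 -0.0365]
210 221
```

View pics/strip_top.png

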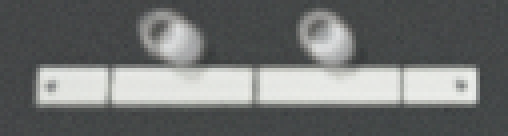

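The crop shows the strip with lines at crop columns 109, 255 and 402, which are full-image columns 152, 189 and 225. Strip yaw is about +0.95°. The three blocks' yaws are about −8.6°, +9° and −7.6°. I'll grasp each block across its 46 mm side and slide it in.

```bash
cat >> h.py <<'E'
def go(s,*targets):
    """targets (x,y,z mm, yaw deg of block y axis from world y) -> tool shift in cm and twist in deg from the state's pose"""
    M=R.from_rotvec(s["tcp_rot"]).as_matrix();y0=np.degrees(np.arctan2(M[1,1],M[0,1]))-90
    print("tcp",np.array(s["tool_pos"])*1000,"tool yaw",round(y0,2),"z",M[:,2],"t",s["time"],"F",s["wrist_force"],"w",s["width"]*85.4,s["grip_force"])
    for x,y,z,a in targets:
        print((x,y,z,a),"->",np.round(M.T@(np.array([x,y,z])-np.array(s["tool_pos"])*1000)/10,2),"twist",round((y0-a+90)%180-90,1))
E
python3 - <<'E'
from h import *
from workcell import bot
c=bot.calibration("top");P=plane(c,np.zeros((384,512)),.006)
print("lines",[P[186,u]*1000 for u in (152,189,225)])
go(bot.read_state(),(453,358,230,-8.6),(453,358,70,-8.6),(453,358,6,-8.6))
E
```

```text
lines [array([563.338, 350.761,   6.   ]), array([564.8851, 248.9652,   6.    ]), array([566.3802, 150.5927,   6.    ])]
tcp [175.1583 651.2102 230.0817] tool yaw -15.06 z [-0.0006 -0.0019 -1.    ] t 0.1 F [ 0.5844 -0.1     0.3889] w 85.35796109641947 0.0
(453, 358, 230, -8.6) -> [-34.45 -21.1    0.05] twist -6.5
(453, 358, 70, -8.6) -> [-34.45 -21.06  16.05] twist -6.5
(453, 358, 6, -8.6) -> [-34.45 -21.05  22.45] twist -6.5
```

Call:
step_arm(
  motion=[
    [7.5,-34.45,-21.1,0,-6.5],
    [7.5,-34.45,-21.1,0,-6.5],
    [7.5,-34.45,-21.1,0,-6.5],
    [7.5,-34.45,-21.1,0,-6.5],
    [7.5,-34.45,-21.1,0,-6.5],
    [7.5,-34.45,-21.1,0,-6.5],
    [7.5,-34.45,-21.1,0,-6.5],
    [7.5,-34.45,-21.1,0,-6.5],
    [7.5,-34.45,-21.1,0,-6.5],
    [7.5,-34.45,-21.1,0,-6.5],
    [7.5,-34.45,-21.1,5,-6.5],
    [7.5,-34.45,-21.1,10,-6.5],
    [7.5,-34.45,-21.1,10,-6.5],
  ],
)

```text
time: 1.4
tool_pos: [0.4465, 0.3559, 0.1233]
tcp_rot: [-0.231, -3.12, 0.015]
wrist_force: [-2.5, -0.4, -1.0]
width: 0.877
grip_force: 0.0
```

Run:
```python
from h import *
from workcell import bot
s=bot.read_state()
im,d=bot.read_camera("wrist");cv2.imwrite("pics/w1.png",im[...,::-1])
T=bot.calibration("wrist");X=T["T_tool_cam"]
M=R.from_rotvec(s["tcp_rot"]).as_matrix()
c=dict(mtx=T["mtx"],origin=s["tool_pos"]+M@X[:3,3],orientation=R.from_matrix(M@X[:3,:3]).as_rotvec())
blocks(c,im,d)
go(s,(453,358,70,-8.6),(453,358,6,-8.6))
```

```text
px [229. 327.] n 378 h 0.0374 mean [578.8271 304.7854] rect [577.7 304.8] [31.2 19.7] 77.0
px [  7. 348.] n 526 h 0.0318 mean [573.6475  64.6241] rect [577.3  64.6] [17.8 55.5] 65.6
tcp [446.5011 355.8882 123.2631] tool yaw -8.45 z [-0.0133 -0.0089 -0.9999] t 1.4 F [-2.4687 -0.4429 -1.0123] w 74.90791568703354 0.0
(453, 358, 70, -8.6) -> [-0.67  0.36  5.32] twist 0.1
(453, 358, 6, -8.6) -> [-0.75  0.43 11.71] twist 0.1
```

View pics/w1.png

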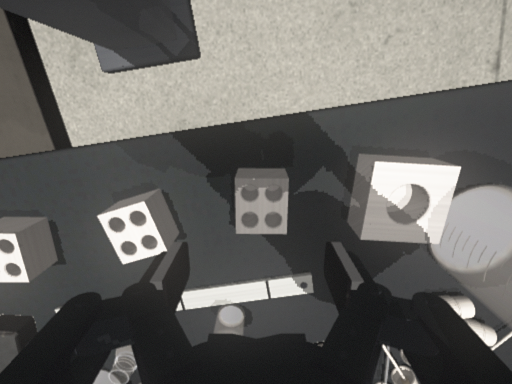

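The wrist view shows the left block at (261,200), centred between the fingers, with the wide block at (410,200) to its right. The arm was still settling, so I'll re-read the state before descending.

Call:
step_arm(
  motion=[
    [7.5,0,0,0,0],
    [7.5,0,0,0,0],
  ],
)

```text
time: 1.65
tool_pos: [0.4547, 0.3607, 0.1347]
tcp_rot: [0.232, 3.129, 0.006]
wrist_force: [1.2, 0.2, -0.5]
width: 0.873
grip_force: 0.0
```

Run:
```python
from h import *
from workcell import bot
go(bot.read_state(),(453,358,70,-8.6),(453,358,6,-8.6))
```

```text
tcp [454.7486 360.6735 134.6934] tool yaw -8.49 z [ 0.0044  0.0033 -1.    ] t 1.65 F [ 1.2386  0.1756 -0.5253] w 74.591435967264 0.0
(453, 358, 70, -8.6) -> [ 0.16 -0.32  6.47] twist 0.1
(453, 358, 6, -8.6) -> [ 0.18 -0.34 12.87] twist 0.1
```

The readings oscillate about the commanded pose (453, 358, 130), so I'll work from the commanded pose and move gently.

Call:
step_arm(
  motion=[
    [7.5,0,0,2,0],
    [7.5,0,0,4,0],
    [7.5,0,0,6,0],
    [7.5,0,0,8,0],
    [7.5,0,0,9.5,0],
    [7.5,0,0,10.7,0],
    [7.5,0,0,11.6,0],
    [7.5,0,0,12.2,0],
    [7.5,0,0,12.2,0],
    [7.5,0,0,12.2,0],
  ],
)

```text
time: 2.65
tool_pos: [0.4536, 0.3588, 0.0096]
tcp_rot: [0.234, 3.132, 0.001]
wrist_force: [-0.1, -0.5, -0.2]
width: 0.878
grip_force: 0.0
```

Call:
step_arm(
  motion=[
    [3.5,0,0,0,0],
    [3.5,0,0,0,0],
    [3.5,0,0,0,0],
    [3.5,0,0,0,0],
    [3.5,0,0,0,0],
    [3.5,0,0,0,0],
    [3.5,0,0,0,0],
  ],
  force=25,
)

```text
time: 3.35
tool_pos: [0.4538, 0.3589, 0.01]
tcp_rot: [0.234, 3.132, 0.001]
wrist_force: [-1.0, -0.9, 5.7]
width: 0.532
grip_force: 27.8
```

Run:
```python
from h import *
from workcell import bot
go(bot.read_state(),(520.5,350,8,0.9))
```

```text
tcp [453.7532 358.9093   9.9875] tool yaw -8.55 z [ 0.001   0.0006 -1.    ] t 3.35 F [-1.0416 -0.9054  5.7093] w 45.405391382494834 27.760811671614647
(520.5, 350, 8, 0.9) -> [-6.73  0.11  0.2 ] twist -9.5
```

Gripped at 45.4 mm, so it holds the narrow side. Sliding.

Call:
step_arm(
  motion=[
    [3.5,-0.8,0,0,-1.5],
    [3.5,-1.7,0,0,-3],
    [3.5,-2.7,0,0,-4.5],
    [3.5,-3.7,0.05,0,-6],
    [3.5,-4.7,0.1,0,-7.5],
    [3.5,-5.5,0.1,0,-8.5],
    [3.5,-6.2,0.1,0,-9.2],
    [3.5,-6.5,0.1,0,-9.5],
    [3.5,-6.7,0.1,0,-9.5],
    [3.5,-6.7,0.1,0,-9.5],
    [3.5,-6.7,0.1,0,-9.5],
  ],
)

```text
time: 4.45
tool_pos: [0.5187, 0.35, 0.01]
tcp_rot: [0.025, -3.14, -0.001]
wrist_force: [-3.2, -0.4, 8.9]
width: 0.534
grip_force: 28.3
```

Run:
```python
from h import *
from workcell import bot
go(bot.read_state(),(520.5,350,8,0.9))
```

```text
tcp [518.6671 350.0313   9.9937] tool yaw 0.93 z [-0.0018  0.0003 -1.    ] t 4.45 F [-3.196  -0.3796  8.8913] w 45.63769893392753 28.302524462342262
(520.5, 350, 8, 0.9) -> [-0.18 -0.01  0.2 ] twist 0.0
```

Call:
step_arm(
  motion=[
    [6.2,0,0,0,0],
    [6.2,0,0,0,0],
    [6.2,0,0,0,0],
    [6.2,0,0,-1,0],
    [6.2,0,0,-3,0],
    [6.2,0,0,-6,0],
    [6.2,0,0,-9,0],
    [6.2,0,0,-11,0],
    [6.2,0,0,-12,0],
    [6.2,0,0,-12,0],
  ],
)

```text
time: 5.45
tool_pos: [0.5209, 0.3503, 0.1316]
tcp_rot: [-0.026, 3.138, 0.003]
wrist_force: [0.1, 0.5, -0.3]
width: 0.728
grip_force: 0.0
```

Run:
```python
from h import *
from workcell import bot
go(bot.read_state(),(462.5,239,130,9))
for n in ["top","scene"]:
    im,d=bot.read_camera(n);print(n);blocks(bot.calibration(n),im,d,(.43,.56,.05,.42))
go(bot.read_state(),(462.5,239,130,9))
```

```text
tcp [520.8551 350.262  131.5636] tool yaw 0.94 z [ 0.0034  0.002  -1.    ] t 5.45 F [ 0.1207  0.5247 -0.2921] w 62.154233176209345 0.0
(462.5, 239, 130, 9) -> [  6.02 -11.03   0.11] twist -8.1
top
px [149. 204.] n 251 h 0.0398 mean [510.0147 345.7907] rect [517.5 348.6] [50. 50.] 1.0
px [240. 222.] n 363 h 0.0398 mean [468.0903 103.898 ] rect [468.3 104. ] [46.4 51.7] 81.7
px [189. 224.] n 378 h 0.0398 mean [461.6201 237.4872] rect [461.5 237.5] [52.1 48.4] 9.1
scene
px [268. 319.] n 283 h 0.039 mean [531.3638 355.7713] rect [519.7 351. ] [50.8 49.4] 1.5
tcp [519.1265 349.2206 128.533 ] tool yaw 0.94 z [-0.0009 -0.0006 -1.    ] t 5.55 F [-0.9466  0.5931 -1.0021] w 62.0871551203404 0.0
(462.5, 239, 130, 9) -> [  5.84 -10.93  -0.13] twist -8.1
```

Block C now sits at about (518.6, 349.8), with a gap of roughly 5 mm. Next is block B.

Call:
step_arm(
  motion=[
    [7.5,1,-2,0,-1.5],
    [7.5,2.5,-5,0,-3.5],
    [7.5,4.2,-8,0,-6],
    [7.5,5.4,-10,0,-7.5],
    [7.5,5.9,-11,0,-8.1],
    [7.5,5.9,-11,2,-8.1],
    [7.5,5.9,-11,4,-8.1],
    [7.5,5.9,-11,6,-8.1],
    [7.5,5.9,-11,8,-8.1],
    [7.5,5.9,-11,9.5,-8.1],
    [7.5,5.9,-11,10.7,-8.1],
    [7.5,5.9,-11,11.6,-8.1],
    [7.5,5.9,-11,12.1,-8.1],
    [7.5,5.9,-11,12.1,-8.1],
    [7.5,5.9,-11,12.1,-8.1],
  ],
)

```text
time: 7.05
tool_pos: [0.4629, 0.2389, 0.0087]
tcp_rot: [-0.247, 3.131, 0.001]
wrist_force: [0.6, 0.4, 0.9]
width: 0.881
grip_force: 0.0
```

Call:
step_arm(
  motion=[
    [3.5,0,0,0,0],
    [3.5,0,0,0,0],
    [3.5,0,0,0,0],
    [3.5,0,0,0,0],
    [3.5,0,0,0,0],
    [3.5,0,0,0,0],
    [3.5,0,0,0,0],
  ],
  force=25,
)

```text
time: 7.75
tool_pos: [0.4631, 0.2389, 0.0091]
tcp_rot: [-0.248, 3.131, 0.0]
wrist_force: [-1.3, -1.6, 6.1]
width: 0.536
grip_force: 27.4
```

Run:
```python
from h import *
from workcell import bot
go(bot.read_state(),(523,250,8,0.9))
```

```text
tcp [463.1072 238.8552   9.0902] tool yaw 9.05 z [ 0.0012  0.0004 -1.    ] t 7.75 F [-1.3417 -1.5772  6.1349] w 45.75794049136739 27.437242045998573
(523, 250, 8, 0.9) -> [-6.09  0.16  0.12] twist 8.1
```

Call:
step_arm(
  motion=[
    [3.5,-0.8,0,0,1.5],
    [3.5,-1.7,0.05,0,3],
    [3.5,-2.7,0.1,0,4.5],
    [3.5,-3.7,0.1,0,6],
    [3.5,-4.6,0.15,0,7],
    [3.5,-5.4,0.15,0,8],
    [3.5,-5.9,0.15,0,8.1],
    [3.5,-6.2,0.15,0,8.1],
    [3.5,-6.2,0.15,0,8.1],
    [3.5,-6.2,0.15,0,8.1],
  ],
)

```text
time: 8.75
tool_pos: [0.5222, 0.2499, 0.0092]
tcp_rot: [0.025, -3.139, 0.0]
wrist_force: [-5.4, -1.0, 9.7]
width: 0.537
grip_force: 28.2
```

Call:
step_arm(
  motion=[
    [6.2,0,0,0,0],
    [6.2,0,0,0,0],
    [6.2,0,0,0,0],
    [6.2,0,0,-1,0],
    [6.2,0,0,-3,0],
    [6.2,0,0,-6,0],
    [6.2,0,0,-9,0],
    [6.2,0,0,-11,0],
    [6.2,0,0,-12,0],
    [6.2,0,0,-12,0],
    [6.2,0,0,-12,0],
  ],
)

```text
time: 9.85
tool_pos: [0.5229, 0.2496, 0.1276]
tcp_rot: [0.026, -3.141, 0.001]
wrist_force: [0.2, -0.1, 0.2]
width: 0.732
grip_force: 0.0
```

Run:
```python
from h import *
from workcell import bot
for n in ["top","scene"]:
    im,d=bot.read_camera(n);print(n);blocks(bot.calibration(n),im,d,(.43,.56,.05,.42))
go(bot.read_state(),(469,105.5,130,-7.6))
```

```text
top
px [186. 206.] n 208 h 0.0395 mean [507.8971 248.2534] rect [509.5 249.9] [31.5 47.2] 2.3
px [240. 222.] n 363 h 0.0397 mean [468.0903 103.898 ] rect [468.3 104. ] [46.4 51.7] 81.7
scene
px [265. 272.] n 413 h 0.0388 mean [525.6102 257.131 ] rect [521.9 251.8] [52.1 50.7] 1.1
px [274. 316.] n 674 h 0.0391 mean [518.5934 351.4139] rect [518.6 351. ] [52.4 49.1] 0.7
tcp [522.2584 249.3335 126.5415] tool yaw 0.94 z [-0.0028 -0.0012 -1.    ] t 9.95 F [ 0.1608 -0.8695 -0.2966] w 62.20029884094501 0.0
(469, 105.5, 130, -7.6) -> [  5.56 -14.29  -0.31] twist 8.5
```

Call:
step_arm(
  motion=[
    [7.5,1,-2.5,0,1.5],
    [7.5,2.5,-6.5,0,3.5],
    [7.5,4.1,-10.5,0,6],
    [7.5,5.2,-13,0,7.7],
    [7.5,5.6,-14.3,0,8.5],
    [7.5,5.6,-14.3,2,8.5],
    [7.5,5.6,-14.3,4,8.5],
    [7.5,5.6,-14.3,6,8.5],
    [7.5,5.6,-14.3,8,8.5],
    [7.5,5.6,-14.3,9.5,8.5],
    [7.5,5.6,-14.3,10.7,8.5],
    [7.5,5.6,-14.3,11.5,8.5],
    [7.5,5.6,-14.3,11.9,8.5],
    [7.5,5.6,-14.3,11.9,8.5],
    [7.5,5.6,-14.3,11.9,8.5],
  ],
)

```text
time: 11.45
tool_pos: [0.4704, 0.1061, 0.0098]
tcp_rot: [0.207, 3.134, 0.0]
wrist_force: [-0.3, -0.6, 0.8]
width: 0.88
grip_force: 0.0
```

Call:
step_arm(
  motion=[
    [3.5,0,0,0,0],
    [3.5,0,0,0,0],
    [3.5,0,0,0,0],
    [3.5,0,0,0,0],
    [3.5,0,0,0,0],
    [3.5,0,0,0,0],
    [3.5,0,0,0,0],
  ],
  force=25,
)

```text
time: 12.15
tool_pos: [0.4705, 0.1059, 0.0101]
tcp_rot: [0.207, 3.133, 0.0]
wrist_force: [-0.3, -2.6, 6.2]
width: 0.537
grip_force: 27.8
```

Run:
```python
from h import *
from workcell import bot
go(bot.read_state(),(524,150,8,0.9))
```

```text
tcp [470.5441 105.9363  10.065 ] tool yaw -7.55 z [ 0.0014 -0.     -1.    ] t 12.15 F [-0.2773 -2.62    6.1934] w 45.83042517310336 27.817414551973343
(524, 150, 8, 0.9) -> [-4.72  5.07  0.21] twist -8.5
```

Call:
step_arm(
  motion=[
    [3.5,-0.6,0.7,0,-1.3],
    [3.5,-1.3,1.5,0,-2.7],
    [3.5,-2.1,2.4,0,-4.2],
    [3.5,-2.9,3.3,0,-5.8],
    [3.5,-3.6,4.1,0,-7],
    [3.5,-4.2,4.7,0,-8],
    [3.5,-4.6,5,0,-8.5],
    [3.5,-4.85,5.1,0,-8.5],
    [3.5,-4.85,5.1,0,-8.5],
    [3.5,-4.85,5.1,0,-8.5],
  ],
)

```text
time: 13.15
tool_pos: [0.523, 0.1499, 0.0101]
tcp_rot: [0.026, -3.138, 0.001]
wrist_force: [-7.4, -2.3, 13.6]
width: 0.528
grip_force: 28.8
```

Call:
step_arm(
  motion=[
    [6.2,0,0,0,0],
    [6.2,0,0,0,0],
    [6.2,0,0,0,0],
    [6.2,0,0,-1,0],
    [6.2,0,0,-3,0],
    [6.2,0,0,-6,0],
    [6.2,0,0,-10,0],
    [6.2,0,0,-14,0],
    [6.2,3,-4,-15,0],
    [6.2,6,-8,-15,0],
    [6.2,9,-12,-15,0],
    [6.2,12,-16,-15,0],
    [6.2,14,-20,-15,0],
    [6.2,14,-22,-15,0],
    [6.2,14,-22,-15,0],
    [6.2,14,-22,-15,0],
  ],
)

```text
time: 14.75
tool_pos: [0.3884, -0.0722, 0.1598]
tcp_rot: [-0.023, 3.141, 0.001]
wrist_force: [0.0, -0.6, -0.5]
width: 0.726
grip_force: 0.0
```

Run:
```python
from h import *
from workcell import bot
for n in ["top","scene"]:
    im,d=bot.read_camera(n);print(n);blocks(bot.calibration(n),im,d,(.43,.56,.05,.42));cv2.imwrite(f"pics/{n}_end.png",im[...,::-1])
go(bot.read_state())
```

```text
top
px [185. 201.] n 379 h 0.0395 mean [520.4269 249.2195] rect [520.5 249.8] [52.6 47.4] 1.0
px [148. 201.] n 377 h 0.0396 mean [517.5949 348.4749] rect [517.5 348.5] [50.1 50.1] 0.9
px [223. 201.] n 360 h 0.0398 mean [520.8208 149.3592] rect [520.9 149.4] [50.2 44.6] 1.5
scene
px [261. 228.] n 469 h 0.0391 mean [522.2614 152.6885] rect [522.2 152.5] [52.1 52.6] 1.0
px [266. 269.] n 557 h 0.0389 mean [521.9745 251.9095] rect [521.8 251.8] [52.4 50.8] 1.1
px [274. 316.] n 674 h 0.039 mean [518.6602 351.3925] rect [518.7 351.1] [52.4 49.4] 1.1
tcp [388.5069 -71.4393 159.5111] tool yaw 0.97 z [ 0.0002  0.0004 -1.    ] t 14.85 F [ 0.5392  0.6114 -0.3647] w 61.910835664661185 0.0
```

View pics/top_end.png

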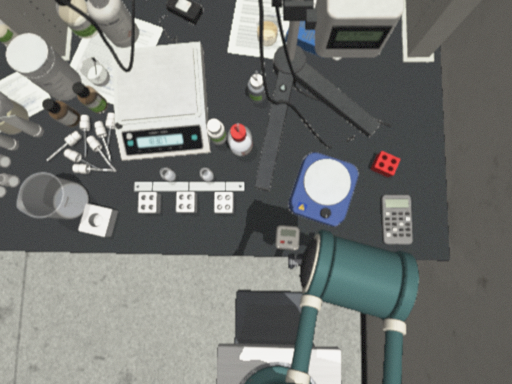

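The top view shows the three blocks in a square row at (148,202), (186,202) and (224,202), right under the lines. Gaps are about 3–6 mm, offsets from the lines are under 3 mm, and the arm is clear.

```bash
python3 -c "
from workcell import bot
print(bot.finish_job())"
```

```text
the job is handed in; nothing more can be done
None
```

I slid the three four-well blocks into a square row, one at each engraved line, and handed the job in; no verdict came back. My last camera measurements put each block within 3 mm of its line, 3–6 mm from the strip and square to about 1°, with about 15 s of the 51 s used.

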